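Hold the clamp bar down on the sieve shaker

ROBOT

A 6-joint arm with a two-finger parallel gripper is mounted at the origin on the work surface. World frame = base frame: x ahead of the robot, y to its left, z up, the work surface at z = 0. Lengths are in m, angles in degrees, forces in N, time in s.
With the tool pointing down it reaches from about 0.25 to 0.725 m from the base axis. Payload 9.7 kg.
Tool frame: the origin (TCP) lies midway between the tips of the shut fingers; the grasp point (between the pads) lies 19 mm behind it; z points along the fingers, y is the direction in which the jaws open and shut (so a half turn about z gives the same grasp; the last joint's range is limited). The gripper opens to 85 mm and grips with 20 to 120 N. Pads are 22 mm wide; open, the fingers measure 114 mm over their backs; the gripper's body (76 mm by 85 mm) begins 54 mm behind the grasp point. The pads swing forward as they close: fully open they stand 13 mm farther back than shut.
Start: joints at [-69.156, 4.979, 10.078, 95.1, 0, 90], TCP at [0.196, -0.514, 0.231] pointing down, gripper open.
Joint ranges: [-179.16, 179.16], [-48.56, 103.87], [-65.8, 70.77], [-126.05, 130.52], [-82.76, 87.17], [-180, 180]. Speed limits (degrees/s): [127.2, 127.2, 147.25, 180, 180, 180].

INTERFACE

Orientations are given as [roll, pitch, yaw] about the fixed x, y, z axes, in that order (R = Rz(yaw) Ry(pitch) Rx(roll)).
In Python, from workcell import bot, camera, recognise gives the robot as it stands. The module is installed in compiled form; this text tells all that it offers.
- The arm moves only by the tool apply_moves, never from a script. Its argument "targets" is one flat list of numbers, 7 for each row, row after row: the shift along the world's x, y, z in units of 30 mm (1.0 is 30 mm), then the turn, a rotation vector about the world's x, y, z in units of 6 degrees (1.0 is 6 degrees), then the opening, from 0 (shut) to 1 (fully open). A call has 1 to 5 rows; each row is the pose to reach, as a shift and turn from the pose commanded when the call began; what a row does not reach only later rows make up. A row lasts 1/10 s, in which the tool goes at most 50 mm and 8.59 degrees, less where a joint would pass 70% of its speed; a pose out of reach is approached as far as the arm can. A call with a gripper value outside its range is refused whole. The fingers move at their own pace and stop on an object; "newtons" is the grip in N (left out, the last holds). Time passes only in rows, so rows that repeat a pose let the fingers close. It gives the time, the measured TCP pose, the force and the opening at its end, in the units of the state.
- bot.get_obs(): the state, without advancing time (a new reading comes with each control period).
- camera(name): name is "scene" or "side" or "wrist"; returns a dict with "img" (400x640x3 uint8, red, green, blue), "intrinsics" (3x3 intrinsics, pixels), "origin" and "rotation" of the camera in the world. Camera axes: x right, y up, looking along -z (the intrinsics and any distortion apply to the point x, -y, -z); pixel columns grow to the right and rows downward; lengths in m; the calibration is good to about 2 mm. The wrist camera is an equidistant fisheye: a pixel r from the principal point sees the ray r / f radians off the axis. A picture is of the moment at which its call begins. There is no depth.
- bot.job_done(): hands the job in, once; it reports no verdict.
Trained networks look in the newest picture that a camera, given by its name, has taken for a name from the list of things; names that differ only in an ending like _2 or _b are one class to them, and where a whole thing is asked for, a point or a joint stands for the part that bears it (a point fixed in the world has none). Each returns a list of dicts, best first, with "conf" (0 to 1); they miss things now and then, are a little off and sometimes report something else, mostly with a low value. They report only what shows in the picture. A call takes as long as a camera call.
- recognise(query, camera): "box" ([left, top, right, bottom] in pixels, round what is visible of it).
The state is a dict: "time": time; "q": joint angles; "qd": joint speeds; "joint_efforts": joint torques, N m; "ee_pos": TCP position; "tcp_rot": TCP orientation; "wrist_force": force on the tool from outside, world axes, zero at the start; "torque": the same for the moment, N m; "opening": finger opening in m.
Only numpy, scipy, OpenCV 4.12 (cv2) and the standard library are available. Lean on these libraries where they do the work, as an engineer would, in place of code of your own. Each camera call takes 0.05 s, during which the arm holds its last target.

TASK

Lift the lid of the black instrument case open until it leans back on its stop, take out the flat steel clamp bar and lay it across the top of the sieve stack on the shaker, with the two upright rods in the slots at its ends. Press it straight down with a steady push so that the sprung sieve platform sinks about 12 mm (about 14 N), never down to the bottom of its springs, and finish while still holding it pressed there, so that a colleague can put on the nuts. Leave the lid open and the other things on the table where they are.

Things in the scene. Friction and masses are not known exactly. Their poses are not given: they have to be found in the camera images.
- case: black instrument case with aluminium edges, fixed to the table, 150 (x) x 260 (y) x 90 mm high without the lid; walls 6 mm; foam bed inside with its top 45 mm above the table. Origin under its centre, z up; its x axis points from the handle side to the hinge side, y along its length.
- case_lid (a joint): hinge of the case's lid, rad: 0 shut, 1.95 on its stop, leaning back past upright. The lid (150 x 260 x 14 mm, 0.35 kg) lies on the 90 mm high rim; it falls shut below about 1.5 rad and falls on to its stop beyond about 1.65.
- lid_handle (a point): middle of the lid's handle: a round steel bar 10 mm thick, 90 mm long, parallel to the hinge (case y), 45 mm out from the lid's front edge and 7 mm above its underside, on a post at each end; free space all round. It can be pinched from above across the bar and turns between the fingers as the lid swings. It moves on a 195 mm circle about the hinge line. Its axes turn with the lid.
- lid_hinge (a point): middle of the hinge line, on the case's far upper edge, 75 mm from the case's centre along case x, 90 mm above the table; the line runs along case y.
- clamp_bar: loose steel clamp bar, about 0.25 kg, lying on the foam bed in the case: a flat plate 50 (x) x 190 (y) x 6 mm thick; at each end an open slot 18 mm wide, 29 mm long, along y. On its middle stands a black grip block 26 (x) x 36 (y) mm, from 6 to 40 mm above the plate's underside. Origin at the centre of the plate's underside, z up; the same either way round.
- shaker: sieve shaker with white base 180 (x) x 200 (y) x 70 mm high, fixed to the table. Two upright steel rods 8 mm thick stand at 75 mm to either side of its centre along its y axis, their tops 225 mm above the table. Between them a round stack of sieves 106 mm across on a sprung platform. Origin under the base's centre, z up.
- stack_top (a point): centre of the flat top of the sieve stack, 179 mm above the table when unloaded; midway between the rods; it sinks with the platform. Axes as the shaker's.
- platform (a joint): how far the sprung platform with its sieves has sunk, m: 0 unloaded, 0.024 on the bottom of its springs. It starts to sink at a downward load of about 3 N and then takes 0.9 N more per mm (about 14 N at 12 mm; the bar's own weight counts in).
- can: closed aluminium sample tin, 54 mm across, 70 mm high; origin under its centre; to be left alone
- jar: brown glass jar with white cap, 64 mm across, 85 mm high; origin under its centre; to be left alone
- dish: small open aluminium dish, 60 mm across, 30 mm high; origin under its centre; to be left alone
- weight: small brass weight, 26 mm across, 45 mm high; origin under its centre; to be left alone
- brush: hand brush 160 mm long, lying; to be left alone
- spoon: steel spoon 160 mm long, lying; to be left alone

How it is judged (in metres and radians):
On the way, in this order (a step that is already met when the one before it is completed fails the run):
1. the lid is open, leaning on its stop (value of joint case_lid above 1.85 rad), for 0.2 s.
2. the clamp bar has been lifted out of the case (z of clamp_bar in the frame of case above 0.11 m), for 0.1 s.
3. the clamp bar lies flat across the sieve stack with the rods in its slots (horizontal distance between clamp_bar and stack_top below 0.012 m and angle between the y axis of clamp_bar and the y axis of shaker, either way round below 0.12 rad and angle between clamp_bar's own z axis and vertical below 0.1 rad and z of clamp_bar in the frame of stack_top between -0.005 and 0.005 m and contact force between clamp_bar and shaker above 0.5 N), for 0.2 s.
At the end, for the whole second after the job is handed in: Fingers on the clamp bar; bar flat on the stack (5 mm, 0.1 rad), centred within 12 mm and in line with the rods within 0.12 rad, pressing with 7 to 23 N; platform sunk 6.5 to 18.5 mm and still (6 mm/s); lid on its stop (over 1.85 rad); all through the last second (horizontal distance between clamp_bar and stack_top below 0.012 m and angle between the y axis of clamp_bar and the y axis of shaker, either way round below 0.12 rad and angle between clamp_bar's own z axis and vertical below 0.1 rad and z of clamp_bar in the frame of stack_top between -0.005 and 0.005 m and value of joint platform between 0.0065 and 0.0185 m and velocity of joint platform between -0.006 and 0.006 m/s and contact force between clamp_bar and shaker between 7 and 23 N and contact force between the fingers and clamp_bar above 3 N and value of joint case_lid above 1.85 rad); the arm keeps its last pose, push and grip.
It fails at once if the platform is driven down to the bottom of its springs (sunk over 23 mm) (value of joint platform above 0.023 m).
It fails at once if one of the other things on the table is moved by more than 30 mm (distance of any of can, jar, dish, weight, brush, spoon from where it was at the start of the episode above 0.03 m).
It also fails if it takes over 61 s, if anything falls off the work surface, if the arm or the gripper's body presses on something with over 40 N, if the wrist force passes 120 N, or if a joint passes its speed limit or range.

## Working session

There is one attempt and no reset: what is moved stays moved. The work goes in short steps, Python scripts to look and compute and a tool call to move; the robot and the scene stay as the last step left them, time stands still between calls to the robot, and variables do not carry over. Pictures are saved under pics/ and viewed, and the job is handed in when it is done.

Besides the shell and the picture viewer there is one more tool, called after "Call:" as name(argument=value, ...) on one line, values as JSON. apply_moves: Moves the arm, as the interface text tells. Its arguments: {"type":"object","properties":{"targets":{"type":"array"},"newtons":{"type":"number"}},"required":["targets"]}

```bash
mkdir -p pics; cat > h.py <<'E'
import numpy as np, cv2
from workcell import bot, camera, recognise
def snap(n,f):
    c=camera(n); cv2.imwrite('pics/'+f,cv2.cvtColor(c['img'],cv2.COLOR_RGB2BGR)); np.savez('pics/'+f+'.npz',K=c['intrinsics'],o=c['origin'],R=c['rotation']); return c
def ray(c,u,v,fish=False):
    K=np.array(c['K'] if 'K' in c else c['intrinsics']);o=np.array(c['o'] if 'o' in c else c['origin']);R=np.array(c['R'] if 'R' in c else c['rotation'])
    a=(u-K[0,2])/K[0,0]; b=(v-K[1,2])/K[1,1]
    if fish:
        r=np.hypot(a,b); s=np.sin(r)/max(r,1e-9); d=np.array([a*s,-b*s,-np.cos(r)])
    else: d=np.array([a,-b,-1.])
    return o,R@d
def onz(c,u,v,z,fish=False):
    o,d=ray(c,u,v,fish); return o+d*(z-o[2])/d[2]
def proj(c,P,fish=False):
    K=np.array(c['K'] if 'K' in c else c['intrinsics']);o=np.array(c['o'] if 'o' in c else c['origin']);R=np.array(c['R'] if 'R' in c else c['rotation'])
    p=R.T@(np.array(P)-o); x,y,z=p[0],-p[1],-p[2]
    if fish:
        r=np.hypot(x,y); t=np.arctan2(r,z); k=t/max(r,1e-9); return K[0,0]*x*k+K[0,2],K[1,1]*y*k+K[1,2]
    return K[0,0]*x/z+K[0,2],K[1,1]*y/z+K[1,2]
def load(f): return np.load('pics/'+f+'.npz')
E
python3 - <<'E'
from h import *
for n in ['scene','side','wrist']:
    c=snap(n,n+'0.png'); print(n,c['intrinsics'],c['origin'],c['rotation'])
    for q in ['case','lid_handle','shaker','clamp_bar','can','jar']:
        print(q,[(np.round(r['box']).tolist(),round(r['conf'],2)) for r in recognise(q,n)[:2]])
print(bot.get_obs())
E
```

```text
scene [[379.94015139   0.         329.46580769]
 [  0.         379.94015139 197.85685279]
 [  0.           0.           1.        ]] [1.12088153 0.45105559 0.79674688] [ 45.81670465   0.87710971 128.12422995]
case [([349.0, 186.0, 467.0, 279.0], 0.78), ([288.0, 234.0, 313.0, 269.0], 0.42)]
lid_handle [([351.0, 189.0, 464.0, 255.0], 0.67)]
shaker [([222.0, 124.0, 319.0, 225.0], 0.55)]
clamp_bar []
can [([202.0, 164.0, 221.0, 193.0], 0.94), ([244.0, 139.0, 289.0, 186.0], 0.57)]
jar [([287.0, 234.0, 314.0, 270.0], 0.78), ([364.0, 183.0, 379.0, 199.0], 0.41)]
side [[376.28330459   0.         320.23222244]
 [  0.         376.28330459 201.19372642]
 [  0.           0.           1.        ]] [ 0.39722215 -0.7189814   0.83403694] [ 46.90531838   0.22048072 -12.75374841]
case [([248.0, 143.0, 342.0, 226.0], 0.68)]
lid_handle [([248.0, 137.0, 342.0, 207.0], 0.93)]
shaker [([308.0, 211.0, 397.0, 335.0], 0.66), ([246.0, 141.0, 342.0, 204.0], 0.42)]
clamp_bar [([397.0, 328.0, 424.0, 361.0], 0.35)]
can [([397.0, 328.0, 422.0, 362.0], 0.56), ([250.0, 142.0, 342.0, 226.0], 0.45)]
jar [([356.0, 199.0
[... 249 characters left out ...]
andle []
shaker []
clamp_bar []
can []
jar []
{'time': 1.05, 'q': array([-6.91555204e+01,  4.97804505e+00,  1.00792277e+01,  9.51012960e+01,
        1.46485044e-03,  8.99990951e+01]), 'qd': array([-0.13346105, -0.1025532 ,  0.01841289, -0.02238834, -0.04047077,
        0.05915448]), 'joint_efforts': array([ 4.48922879e-05, -5.20115662e+01,  4.64861655e+01,  1.48148742e-03,
       -1.28344098e-05,  1.31967030e-05]), 'ee_pos': array([ 0.19571054, -0.51398876,  0.23130144]), 'tcp_rot': array([-1.79999887e+02, -1.46485223e-03,  2.08453845e+01]), 'wrist_force': array([-1.03251592,  0.54841062,  0.03463801]), 'torque': array([ 0.04125218, -0.03489346, -0.05415702]), 'opening': 0.08557349528253563}
```

```bash
sed -i "s/R=np.array(c\['R'\] if 'R' in c else c\['rotation'\])/R=rpy(c['R'] if 'R' in c else c['rotation'])/" h.py
sed -i "2a from scipy.spatial.transform import Rotation as Ro\ndef rpy(a): return Ro.from_euler('xyz',np.array(a),degrees=True).as_matrix()" h.py
python3 - <<'E'
import cv2
for n,(a,b,c,d) in {'scene':(190,110,480,290),'side':(230,120,440,370)}.items():
    i=cv2.imread(f'pics/{n}0.png')[b:d,a:c]; s=min(800/(c-a),600/(d-b)); cv2.imwrite(f'pics/{n}0z.png',cv2.resize(i,None,fx=s,fy=s,interpolation=cv2.INTER_CUBIC)); print(n,s)
E
```

```text
scene 2.7586206896551726
side 2.4
```

View pics/scene0.png

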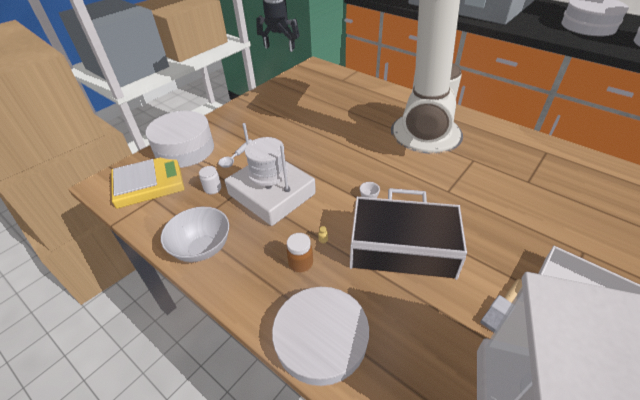

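View pics/scene0z.png

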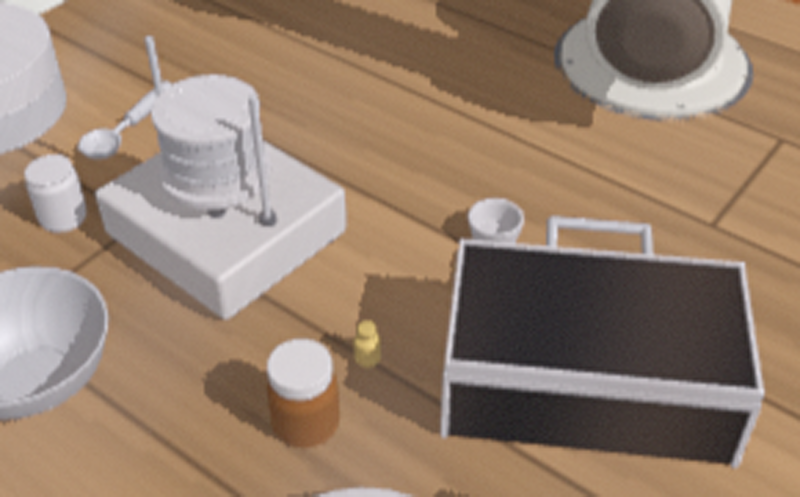

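View pics/side0.png

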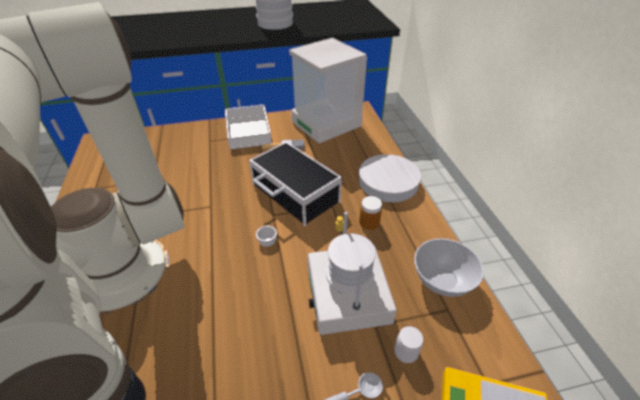

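View pics/side0z.png

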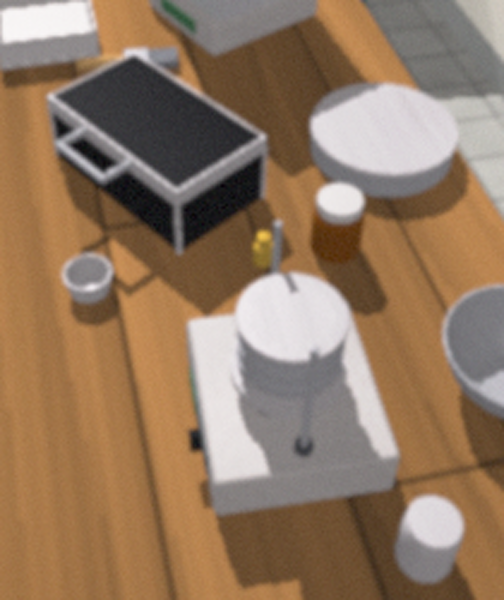

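```bash
cat > fit.py <<'E'
from h import *
from scipy.optimize import least_squares
S=load('scene0.png');D=load('side0.png')
zs=lambda p:(p[0]/2.7586+190,p[1]/2.7586+110)
zd=lambda p:(p[0]/2.4+230,p[1]/2.4+120)
def fit(obs,x0):
    def f(x):
        c,s=np.cos(x[2]),np.sin(x[2]); r=[]
        for cam,p,(X,Y,Z) in obs:
            uv=proj(cam,[x[0]+c*X-s*Y,x[1]+s*X+c*Y,Z]); r+=[uv[0]-p[0],uv[1]-p[1]]
        return np.array(r)
    s=least_squares(f,x0,loss='soft_l1'); print(np.round(s.x[:2],4),np.degrees(s.x[2]).round(2)); print(np.round(f(s.x).reshape(-1,2),1).tolist()); return s.x
a,b=.075,.13
obs=[(S,zs(p),q) for p,q in [((462,242),(-a,-b,.104)),((745,264),(-a,b,.104)),((757,388),(a,b,.104)),((447,363),(a,-b,.104))]]
obs2=[(D,zd(p),q) for p,q in [((49,97),(-a,b,.104)),((178,190),(-a,-b,.104)),((266,137),(a,-b,.104)),((135,54),(a,b,.104))]]
fit(obs,[.5,.1,0]);fit(obs2,[.5,.1,0]);fit(obs+obs2,[.5,.1,0])
o1=[(S,zs(p),q) for p,q in [((252,98),(0,.075,.225)),((150,38),(0,-.075,.225)),((268,218),(0,.075,.07)),((205,110),(0,0,.179))]]
o2=[(D,zd(p),q) for p,q in [((278,222),(0,.075,.225)),((315,352),(0,-.075,.225)),((303,447),(0,-.075,.07)),((293,316),(0,0,.179))]]
fit(o1,[.5,-.2,0]);fit(o2,[.5,-.2,0]);fit(o1+o2,[.5,-.2,0])
# other things, ground
for n,p,z in [('dish',(495,222),.03),('weight',(367,330),.045),('jar',(300,368),.085),('can',(50,172),.07),('spoon',(98,143),0.01)]:
    print(n,onz(S,*zs(p),z).round(3))
for n,p,z in [('dish',(88,272),.03),('weight',(263,238),.045),('jar',(340,203),.085),('can',(430,520),.07)]:
    print(n,onz(D,*zd(p),z).round(3))
E
python3 fit.py
```

```text
[0.519  0.2086] 30.45
[[-0.3, -0.7], [-0.9, -0.3], [2.0, 1.5], [-0.1, -0.3]]
[0.5211 0.2078] 30.81
[[-0.1, -0.1], [0.0, 0.8], [0.1, -0.3], [-0.0, -0.6]]
[0.5203 0.2084] 30.6
[[-0.7, -0.4], [-1.2, -0.2], [1.7, 1.7], [-0.4, 0.2], [-0.3, -0.3], [-0.5, 0.8], [-0.3, -0.2], [-0.1, -0.7]]
[ 0.582  -0.2075] -4.14
[[0.1, -0.1], [-0.3, 0.0], [0.0, 1.3], [0.1, -1.5]]
[ 0.5821 -0.2109] -3.92
[[0.1, 0.7], [-0.1, -1.2], [0.1, 0.9], [-0.2, -0.4]]
[ 0.5819 -0.2094] -3.73
[[-0.2, -0.4], [-0.9, -0.2], [-0.3, 0.9], [-0.3, -1.8], [-0.2, 0.3], [-0.2, -1.8], [-0.0, 0.3], [-0.4, -0.9]]
dish [0.412 0.029 0.03 ]
weight [0.623 0.025 0.045]
jar [0.719 0.028 0.085]
can [ 0.672 -0.374  0.07 ]
spoon [ 0.565 -0.438  0.01 ]
dish [0.404 0.023 0.03 ]
weight [0.619 0.017 0.045]
jar [0.713 0.015 0.085]
can [ 0.667 -0.379  0.07 ]
```

Call:
apply_moves(targets=[0.49,1.47,0,0,0,1.11,0.5,0.98,2.94,0,0,0,2.22,0.5,1.47,4.41,0,0,0,3.33,0.5,1.96,5.88,0,0,0,4.44,0.5,2.45,7.35,0,0,0,5.55,0.5], newtons=30)

```text
time: 1.55
ee_pos: [0.2693, -0.2918, 0.2313]
tcp_rot: [180.0, 0.0, 54.4]
wrist_force: [1.6, -0.2, -0.1]
opening: 0.0428
```

Call:
apply_moves(targets=[0.49,1.47,0,0,0,1.11,0.5,0.98,2.94,0,0,0,2.22,0.5,1.47,4.41,0,0,0,3.33,0.5,1.96,5.88,0,0,0,4.44,0.5,2.45,7.35,0,0,0,5.55,0.5])

```text
time: 2.05
ee_pos: [0.3428, -0.0712, 0.2316]
tcp_rot: [179.9, 0.0, 87.7]
wrist_force: [1.6, 0.0, -1.1]
opening: 0.0426
```

Call:
apply_moves(targets=[0.49,1.47,0,0,0,1.11,0.5,0.98,2.94,0,0,0,2.22,0.5,1.47,4.41,0,0,0,3.33,0.5,1.96,5.88,0,0,0,4.44,0.5,2.45,7.35,0,0,0,5.55,0.5])

```text
time: 2.55
ee_pos: [0.4164, 0.1497, 0.2315]
tcp_rot: [180.0, 0.0, 121.1]
wrist_force: [0.6, -0.4, 0.6]
opening: 0.0428
```

Call:
apply_moves(targets=[0,0,-0.5,0,0,0,0.5,0,0,-1.0,0,0,0,0.5,0,0,-1,0,0,0,0.5])

```text
time: 2.85
ee_pos: [0.4155, 0.1477, 0.1995]
tcp_rot: [-179.8, -0.0, 120.8]
wrist_force: [-0.9, 0.2, -0.0]
opening: 0.043
```

```bash
python3 - <<'E'
from h import *
for n in ['wrist','side']: snap(n,n+'1.png')
o=bot.get_obs(); print(o['time'],o['ee_pos'],o['tcp_rot'],o['q'],o['opening'],o['wrist_force'])
W=load('wrist1.png'); i=cv2.imread('pics/wrist1.png')
a=np.radians(30.7);u=np.array([np.cos(a),np.sin(a),0]);v=np.array([-u[1],u[0],0]);C=np.array([.5205,.208,0])
for s in np.linspace(-.045,.045,7):
    p=C-.12*u+s*v; p[2]=.097; q=proj(W,p,True); cv2.circle(i,(int(q[0]),int(q[1])),2,(0,0,255),-1)
cv2.imwrite('pics/wrist1a.png',i)
E
```

```text
2.95 [0.41607535 0.14739338 0.20163149] [-1.79995563e+02 -9.32378740e-04  1.20736254e+02] [ 1.95064982e+01 -1.03400895e+01 -7.95554068e+00  9.23890822e+01
  5.04907581e-05  7.87702446e+01] 0.04243701154146352 [ 0.10810847  0.44899781 -0.33060801]
```

View pics/wrist1a.png

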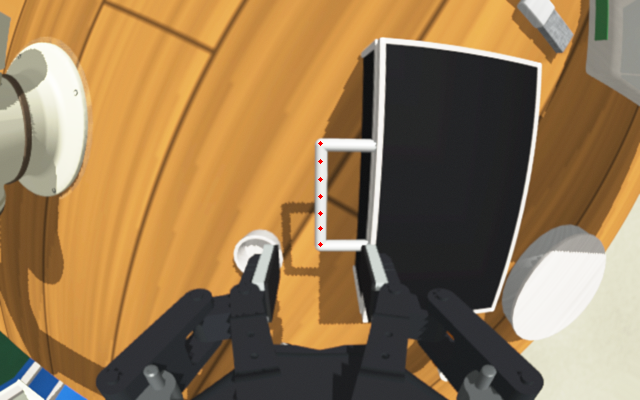

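View pics/side1.png

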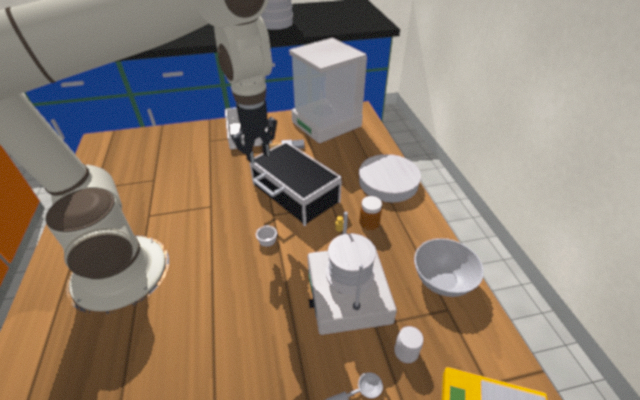

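Call:
apply_moves(targets=[0.05,0,-1.2,0,0,0,0.5,0.05,0,-2.4,0,0,0,0.5,0.05,0,-3.4,0,0,0,0.5,0.05,0,-4.12,0,0,0,0.5,0.05,0,-4.12,0,0,0,0.5])

```text
time: 3.45
ee_pos: [0.4166, 0.1467, 0.0761]
tcp_rot: [-179.8, -0.0, 120.7]
wrist_force: [-0.3, -0.2, 0.3]
opening: 0.0428
```

Call:
apply_moves(targets=[0,0,0,0,0,0,0,0,0,0,0,0,0,0,0,0,0,0,0,0,0,0,0,0,0,0,0,0,0,0,0,0,0,0,0], newtons=30)

```text
time: 3.95
ee_pos: [0.4168, 0.1466, 0.0796]
tcp_rot: [-179.9, 0.1, 120.7]
wrist_force: [-11.0, -7.9, 11.2]
opening: 0.0086
```

```bash
python3 - <<'E'
from h import *
o=bot.get_obs(); print(o['time'],o['ee_pos'],o['tcp_rot'],o['opening'],o['wrist_force'])
# waypoints: displacement from theta=0 in units
a=np.radians(30.7);u=np.array([np.cos(a),np.sin(a),0])
r=.195;t0=np.arctan2(.007,.195)
for d in range(0,113,7):
    t=np.radians(d)
    p=r*(np.cos(t0)-np.cos(t0+t))*u+np.array([0,0,r*(np.sin(t0+t)-np.sin(t0))]); print(d,(p/.03).round(2))
E
```

```text
3.95 [0.41681078 0.14657494 0.07958882] [-1.79902183e+02  5.33207489e-02  1.20713603e+02] 0.008589417046332981 [-11.03536448  -7.85801296  11.18645685]
0 [0. 0. 0.]
7 [0.07 0.04 0.79]
14 [0.21 0.13 1.56]
21 [0.44 0.26 2.31]
28 [0.75 0.44 3.02]
35 [1.13 0.67 3.68]
42 [1.57 0.93 4.29]
49 [2.07 1.23 4.82]
56 [2.63 1.56 5.28]
63 [3.23 1.92 5.66]
70 [3.86 2.29 5.95]
77 [4.52 2.69 6.15]
84 [5.2  3.09 6.25]
91 [5.88 3.49 6.26]
98 [6.56 3.9  6.17]
105 [7.22 4.29 5.98]
112 [7.86 4.67 5.7 ]
```

Call:
apply_moves(targets=[0.0,0.0,0.4,0,0,0,0,0.05,0.03,0.79,0,0,0,0,0.19,0.11,1.56,0,0,0,0,0.42,0.25,2.31,0,0,0,0,0.73,0.43,3.02,0,0,0,0])

```text
time: 4.45
ee_pos: [0.4382, 0.1592, 0.1706]
tcp_rot: [-179.8, 0.1, 120.7]
wrist_force: [-8.2, -7.8, 3.9]
opening: 0.009
```

Call:
apply_moves(targets=[0.38,0.23,0.66,0,0,0,0,0.82,0.49,1.27,0,0,0,0,1.32,0.79,1.8,0,0,0,0,1.88,1.12,2.26,0,0,0,0,2.48,1.48,2.64,0,0,0,0])

```text
time: 4.95
ee_pos: [0.5145, 0.2042, 0.2522]
tcp_rot: [179.8, 0.1, 120.7]
wrist_force: [0.4, -5.8, 3.9]
opening: 0.0089
```

Call:
apply_moves(targets=[0.63,0.37,0.29,0,0,0,0,1.29,0.77,0.49,0,0,0,0,1.97,1.17,0.59,0,0,0,0,2.65,1.57,0.6,0,0,0,0,3.33,1.98,0.51,0,0,0,0])

```text
time: 5.45
ee_pos: [0.6153, 0.2638, 0.2651]
tcp_rot: [179.8, 0.1, 120.7]
wrist_force: [2.7, -6.0, 7.9]
opening: 0.0085
```

```bash
python3 - <<'E'
from h import *
snap('scene','scene2.png')
o=bot.get_obs(); print(o['time'],o['ee_pos'],o['tcp_rot'],o['q'],o['opening'],o['wrist_force'])
E
```

```text
5.5 [0.618057   0.26572919 0.26343544] [1.79742838e+02 9.28115510e-02 1.20712530e+02] [ 2.32898552e+01  2.42800844e+01  3.70395587e+01  1.02492477e+02
 -5.88106703e-02  8.25769796e+01] 0.008838990864797221 [ 6.7856984  -0.74037295 12.66563862]
```

View pics/scene2.png

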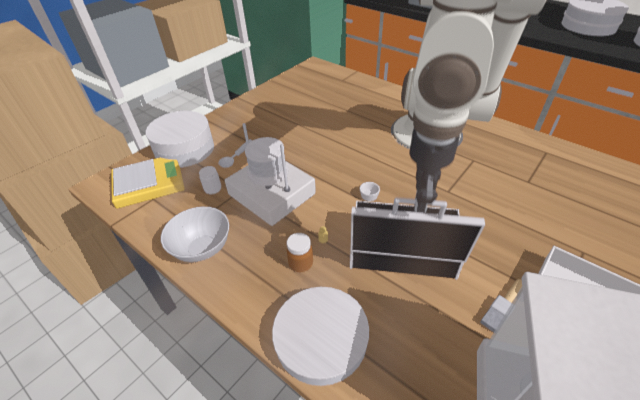

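Call:
apply_moves(targets=[0.4,0.24,-0.11,0,0,0,0,0.8,0.47,-0.26,0,0,0,0,1.1,0.66,-0.42,0,0,0,0,1.1,0.66,-0.42,0,0,0,0])

```text
time: 5.9
ee_pos: [0.6492, 0.2842, 0.2519]
tcp_rot: [179.7, 0.1, 120.7]
wrist_force: [3.4, -3.5, 3.3]
opening: 0.0084
```

Call:
apply_moves(targets=[0,0,0,0,0,0,0.5,0,0,0,0,0,0,0.5,0,0,0,0,0,0,0.5,0,0,1,0,0,0,0.5,0,0,2.2,0,0,0,0.5])

```text
time: 6.4
ee_pos: [0.6459, 0.2838, 0.315]
tcp_rot: [-179.8, -0.0, 120.8]
wrist_force: [2.0, 0.2, 1.2]
opening: 0.0427
```

```bash
python3 - <<'E'
from h import *
snap('scene','scene3.png');snap('wrist','wrist3.png')
o=bot.get_obs(); print(o['time'],o['ee_pos'],o['tcp_rot'],o['q'],o['opening'],o['wrist_force'])
E
```

```text
6.5 [0.64741493 0.28444374 0.32198652] [1.79451144e+02 5.63371021e-02 1.20756949e+02] [2.37138435e+01 3.62352449e+01 6.12910801e+01 1.14504213e+02
 1.13881308e-02 8.29566798e+01] 0.04264117141317207 [ 0.13426096 -0.07783261  0.88587372]
```

View pics/scene3.png

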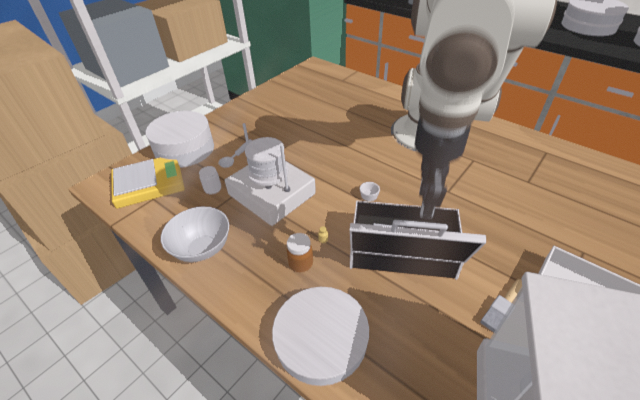

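View pics/wrist3.png

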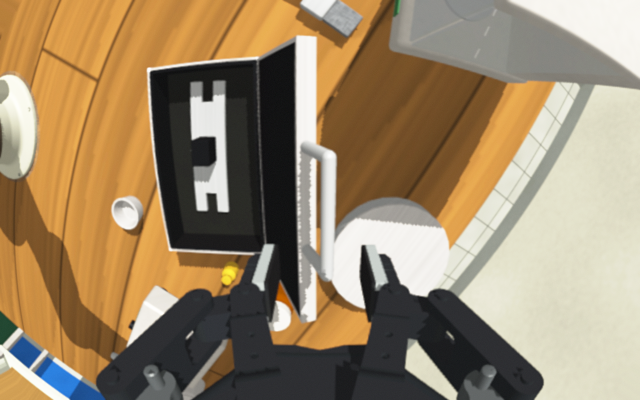

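```bash
python3 - <<'E'
import cv2
i=cv2.imread('pics/wrist3.png')[60:230,140:280]; cv2.imwrite('pics/wrist3z.png',cv2.resize(i,None,fx=3.5,fy=3.5,interpolation=cv2.INTER_CUBIC))
E
```

```text
(no output)
```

View pics/wrist3z.png

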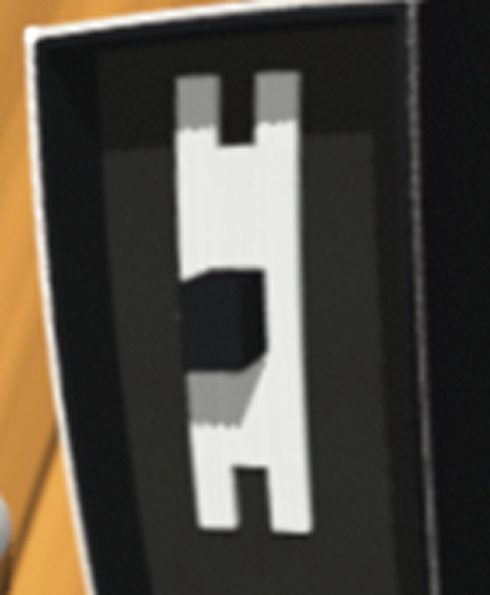

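```bash
python3 - <<'E'
from h import *
from scipy.optimize import least_squares
W=load('wrist3.png')
P=[(176,77),(300,71),(312,532),(199,529)];Q=[(-.025,.095),(.025,.095),(.025,-.095),(-.025,-.095)]
P=[(a/3.5+140,b/3.5+60) for a,b in P]
w=[onz(W,*p,.051,True) for p in P]; print(np.round(w,4))
print([np.linalg.norm(w[i]-w[i-1]).round(4) for i in range(4)])
def f(x):
    c,s=np.cos(x[2]),np.sin(x[2]); return np.concatenate([np.array(proj(W,[x[0]+c*X-s*Y,x[1]+s*X+c*Y,.051],True))-p for p,(X,Y) in zip(P,Q)])
s=least_squares(f,[.5,.2,.5]); print(s.x[:2],np.degrees(s.x[2]),f(s.x).round(1))
print('check rim/case corners')
for p in [(30,36),(409,10)]: print(onz(W,p[0]/3.5+140,p[1]/3.5+60,.09,True))
a=np.radians(30.7);R=np.array([[np.cos(a),-np.sin(a)],[np.sin(a),np.cos(a)]])
print(R.T@(s.x[:2]-[.5205,.208]), np.array([.5205,.208])+R@[-.075,.13], np.array([.5205,.208])+R@[.075,.13])
o=bot.get_obs();print(o['ee_pos'],o['tcp_rot'])
E
```

```text
[[0.4411 0.2853 0.051 ]
 [0.4872 0.3104 0.051 ]
 [0.5776 0.1429 0.051 ]
 [0.5322 0.1169 0.051 ]]
[np.float64(0.1915), np.float64(0.0525), np.float64(0.1903), np.float64(0.0524)]
[0.50961667 0.21401438] 28.433639159786793 [ 0.8  0.2 -0.8  0.3 -0.6  0.   0.8 -0.7]
check rim/case corners
[0.39196567 0.28011227 0.09      ]
[0.52216493 0.35128263 0.09      ]
[-0.00628746  0.01072788] [0.3896405  0.28149008] [0.51861834 0.35807151]
[0.64741493 0.28444374 0.32198652] [1.79451144e+02 5.63371021e-02 1.20756949e+02]
```

Call:
apply_moves(targets=[-1.15,-0.59,0,0,0,-0.2,0.6,-2.3,-1.18,0,0,0,-0.38,0.6,-3.45,-1.76,0,0,0,-0.38,0.6,-4.59,-2.35,-0.6,0,0,-0.38,0.6,-4.59,-2.35,-2.0,0,0,-0.38,0.6])

```text
time: 7.0
ee_pos: [0.5069, 0.2124, 0.2601]
tcp_rot: [179.5, 0.0, 118.5]
wrist_force: [1.0, 1.4, 0.9]
opening: 0.0514
```

Call:
apply_moves(targets=[0,0,-1.0,0,0,0,0.6,0,0,-1.5,0,0,0,0.6,0,0,-1.5,0,0,0,0.6])

```text
time: 7.3
ee_pos: [0.5079, 0.2131, 0.2082]
tcp_rot: [-179.8, -0.0, 118.5]
wrist_force: [-0.6, 0.6, 1.7]
opening: 0.0509
```

```bash
python3 - <<'E'
from h import *
snap('wrist','wrist4.png')
o=bot.get_obs(); print(o['time'],o['ee_pos'],o['tcp_rot'],o['opening'],o['wrist_force'])
W=load('wrist4.png'); i=cv2.imread('pics/wrist4.png'); t=np.radians(28.43)
for X,Y in [(-.025,.095),(.025,.095),(.025,-.095),(-.025,-.095)]:
    p=[.5096+np.cos(t)*X-np.sin(t)*Y,.214+np.sin(t)*X+np.cos(t)*Y,.051];q=proj(W,p,True);cv2.circle(i,(int(q[0]),int(q[1])),2,(0,0,255),-1)
for X,Y in [(-.013,.018),(.013,.018)]:
    p=[.5096+np.cos(t)*X-np.sin(t)*Y,.214+np.sin(t)*X+np.cos(t)*Y,.085];q=proj(W,p,True);cv2.circle(i,(int(q[0]),int(q[1])),2,(0,255,0),-1)
cv2.imwrite('pics/wrist4a.png',i)
E
```

```text
7.35 [0.50854355 0.21335187 0.20997868] [-1.79926536e+02 -1.47513634e-02  1.18472101e+02] 0.05151604047150491 [0.76384019 0.50928963 1.1000325 ]
```

View pics/wrist4a.png

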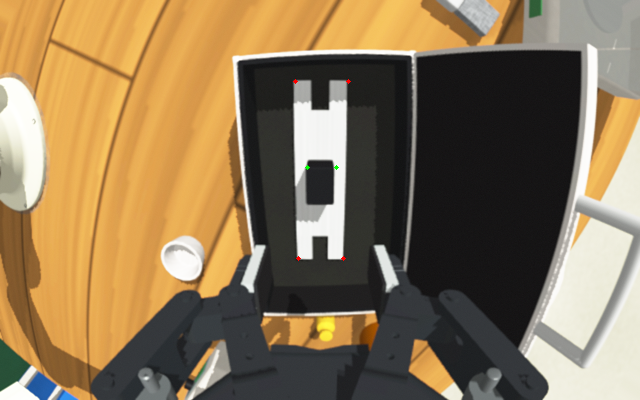

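Call:
apply_moves(targets=[0.03,0.02,-1.3,0,0,0,0.6,0.03,0.02,-2.6,0,0,0,0.6,0.03,0.02,-3.8,0,0,0,0.6,0.03,0.02,-4.7,0,0,0,0.6,0.03,0.02,-5.2,0,0,0,0.6])

```text
time: 7.85
ee_pos: [0.5099, 0.2141, 0.0534]
tcp_rot: [-179.9, -0.0, 118.5]
wrist_force: [1.3, -0.5, 0.7]
opening: 0.0517
```

Call:
apply_moves(targets=[0,0,0,0,0,0,0.6,0,0,0,0,0,0,0,0,0,0,0,0,0,0,0,0,0,0,0,0,0,0,0,0,0,0,0,0], newtons=60)

```text
time: 8.35
ee_pos: [0.5112, 0.2145, 0.0568]
tcp_rot: [179.8, 0.0, 118.5]
wrist_force: [-0.6, -0.7, 6.6]
opening: 0.0251
```

Call:
apply_moves(targets=[0,0,0.8,0,0,0,0,0,0,2.2,0,0,0,0,0,0,3.7,0,0,0,0,0,0,5.2,0,0,0,0,0,0,6.6,0,0,0,0])

```text
time: 8.85
ee_pos: [0.5101, 0.2141, 0.2555]
tcp_rot: [179.9, 0.0, 118.5]
wrist_force: [0.7, 0.3, -3.0]
opening: 0.0245
```

```bash
python3 - <<'E'
from h import *
snap('wrist','wrist5.png');snap('side','side5.png')
o=bot.get_obs(); print(o['time'],o['ee_pos'],o['tcp_rot'],o['q'],o['opening'],o['wrist_force'],o['torque'])
E
```

```text
8.95 [0.51168466 0.21480173 0.2596551 ] [1.79415641e+02 5.66074045e-02 1.18466805e+02] [2.27714764e+01 5.80217917e+00 1.41440037e+01 9.77547320e+01
 1.66499106e-03 8.43043914e+01] 0.02529564453903471 [-0.16813867 -0.33939134 -3.54246628] [-0.00606827  0.00886501 -0.01317923]
```

View pics/wrist5.png

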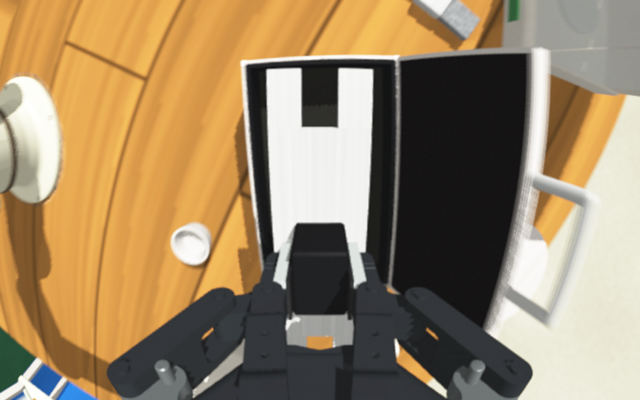

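View pics/side5.png

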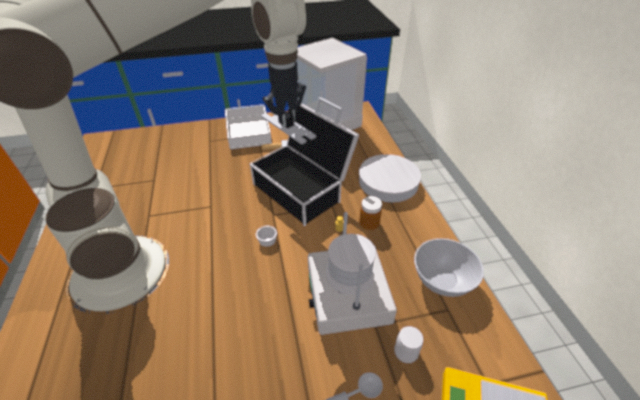

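```bash
python3 - <<'E'
from h import *
W=load('wrist5.png'); o=np.array([.51168,.2148,.2597]); print(W['o'],W['R'])
P=[(266,68),(374,69),(302,68),(339,68),(302,127),(339,127)]
w=np.array([onz(W,*p,.2597-.0045,True) for p in P])
t=np.radians(28.47);R=np.array([[np.cos(t),-np.sin(t)],[np.sin(t),np.cos(t)]])
print(((w[:,:2]-o[:2])@R).round(4))
# target
C=np.array([.582,-.209]); 
print('shift',(C-o[:2])/.03,'turn',(-3.9-28.47)/6)
E
```

```text
[0.46989999 0.28816464 0.3978813 ] [-19.07415818  -0.10659027  28.49587243]
[[-0.0257  0.0959]
 [ 0.0233  0.0955]
 [-0.0093  0.0954]
 [ 0.0073  0.0955]
 [-0.0095  0.0682]
 [ 0.0076  0.0682]]
shift [  2.344      -14.12666667] turn -5.395
```

Call:
apply_moves(targets=[0.23,-1.4,0.3,0,0,-0.54,0,0.47,-2.82,0.3,0,0,-1.08,0,0.7,-4.23,0.3,0,0,-1.62,0,0.94,-5.64,0.3,0,0,-2.16,0,1.17,-7.05,0.3,0,0,-2.7,0])

```text
time: 9.45
ee_pos: [0.5453, 0.001, 0.2612]
tcp_rot: [180.0, -0.0, 102.1]
wrist_force: [0.6, -0.2, -2.5]
opening: 0.0253
```

Call:
apply_moves(targets=[0.23,-1.4,0,0,0,-0.54,0,0.47,-2.82,0,0,0,-1.08,0,0.7,-4.23,0,0,0,-1.62,0,0.94,-5.64,0,0,0,-2.16,0,1.17,-7.05,0,0,0,-2.7,0])

```text
time: 9.95
ee_pos: [0.5804, -0.2107, 0.2611]
tcp_rot: [180.0, -0.0, 85.9]
wrist_force: [1.3, 0.1, -3.2]
opening: 0.025
```

Call:
apply_moves(targets=[0,0,0,0,0,0,0,0,0,0,0,0,0,0])

```text
time: 10.15
ee_pos: [0.5802, -0.2098, 0.2605]
tcp_rot: [-179.9, -0.0, 86.0]
wrist_force: [-1.0, -0.1, -2.9]
opening: 0.025
```

```bash
python3 - <<'E'
from h import *
for n in ['wrist','side','scene']: snap(n,n+'6.png')
o=bot.get_obs(); print(o['time'],o['ee_pos'],o['tcp_rot'],o['q'],o['opening'],o['wrist_force'],o['torque'])
for n,(a,b,c,d) in {'scene':(190,80,350,230),'side':(270,150,430,350)}.items():
    i=cv2.imread(f'pics/{n}6.png')[b:d,a:c]; cv2.imwrite(f'pics/{n}6z.png',cv2.resize(i,None,fx=3,fy=3,interpolation=cv2.INTER_CUBIC))
E
```

```text
10.3 [ 0.58036715 -0.20788842  0.2615376 ] [ 1.79995078e+02 -9.91967997e-03  8.61426365e+01] [-1.97126362e+01  1.54451230e+01  2.54756506e+01  1.00028503e+02
  1.08869912e-02  7.41447279e+01] 0.024956819078937695 [-0.45067202 -0.42113954 -2.59391327] [-0.03410629  0.01497625 -0.01685892]
```

View pics/wrist6.png

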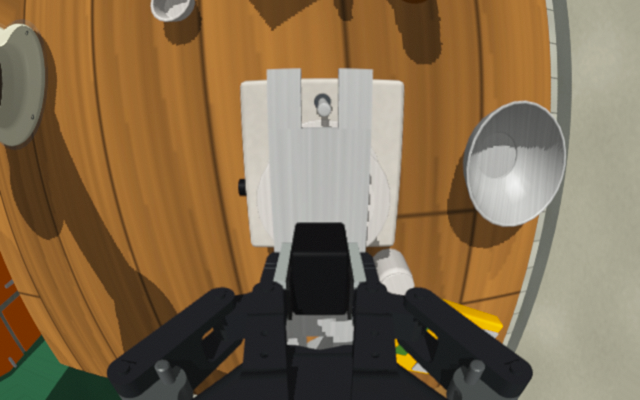

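View pics/side6z.png

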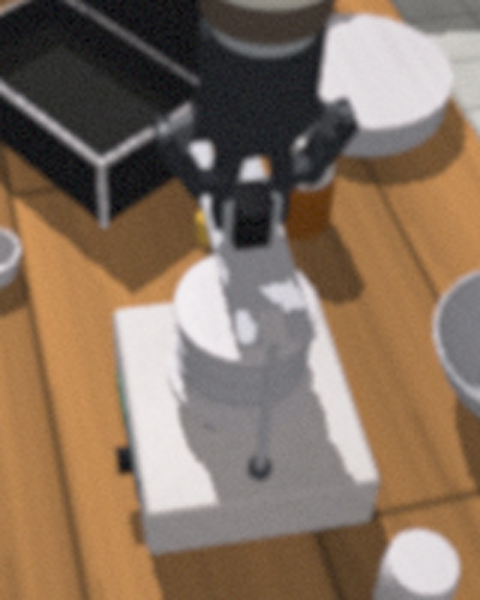

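View pics/scene6z.png

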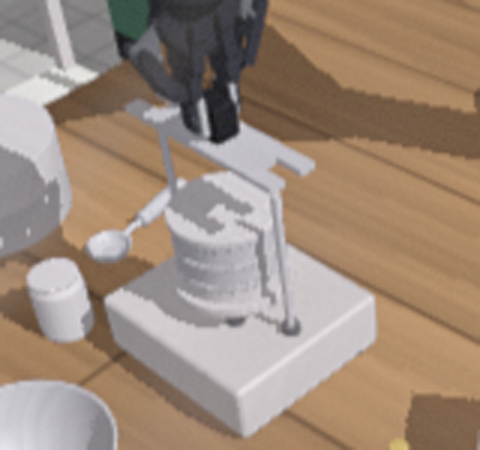

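```bash
python3 - <<'E'
import cv2
i=cv2.imread('pics/wrist6.png')[50:260,220:420]; cv2.imwrite('pics/wrist6z.png',cv2.resize(i[:110,20:180],None,fx=5,fy=5,interpolation=cv2.INTER_CUBIC))
E
```

```text
(no output)
```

View pics/wrist6z.png

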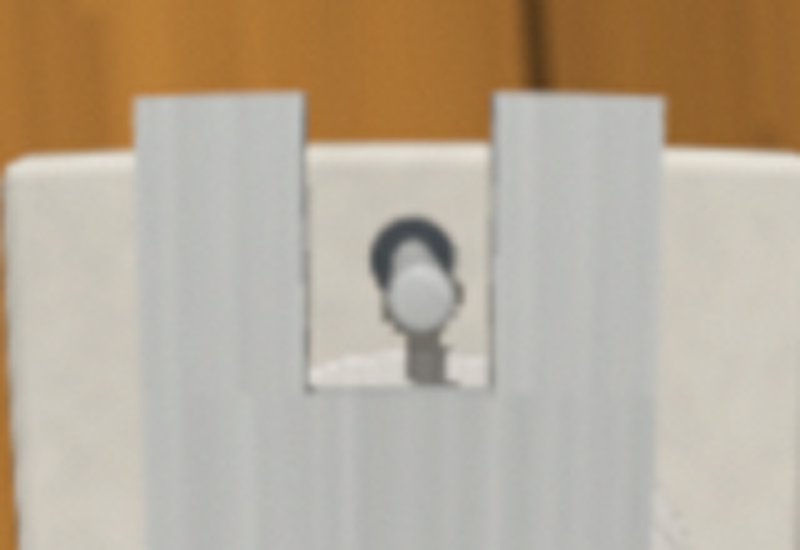

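```bash
python3 - <<'E'
from h import *
W=load('wrist6.png'); print(W['o'],W['R'])
f=lambda p,z:onz(W,240+p[0]/5,50+p[1]/5,z,True)
o=np.array([.58037,-.2079]);yaw=86.1-90;t=np.radians(yaw);R=np.array([[np.cos(t),-np.sin(t)],[np.sin(t),np.cos(t)]])
for n,p,z in [('TL',(134,97),.257),('TR',(664,95),.257),('slL',(304,95),.257),('slR',(493,93),.257),('inL',(308,388),.257),('inR',(491,388),.257),('rodtop',(421,298),.225),('rodbase',(413,256),.07),('baseL',(10,165),.07)]:
    w=f(p,z); print(n,w.round(4),((w[:2]-o)@R).round(4))
# detected rods from side/scene: shaker centre .582,-.209 yaw -3.9
a=np.radians(-3.9);print('rod pred',.582-np.sin(a)*.075,-.209+np.cos(a)*.075)
E
```

```text
[ 0.58673998 -0.12572219  0.40296241] [-19.0486446    0.11667694  -4.00019836]
TL [ 0.5629 -0.1128  0.257 ] [-0.0239  0.0937]
TR [ 0.612  -0.1161  0.257 ] [0.0253 0.0938]
slL [ 0.5787 -0.1142  0.257 ] [-0.0081  0.0933]
slR [ 0.5961 -0.1153  0.257 ] [0.0093 0.0935]
inL [ 0.5769 -0.1419  0.257 ] [-0.0079  0.0656]
inR [ 0.5941 -0.1431  0.257 ] [0.0093 0.0656]
rodtop [ 0.5884 -0.136   0.225 ] [0.0031 0.0723]
rodbase [ 0.5888 -0.1359  0.07  ] [0.0035 0.0725]
baseL [ 0.504  -0.1078  0.07  ] [-0.083   0.0947]
rod pred 0.5871011467998936 -0.13417367908732958
```

Call:
apply_moves(targets=[0.07,-0.07,-0.2,0,0,0,0,0.07,-0.07,-0.6,0,0,0,0,0.07,-0.07,-1.0,0,0,0,0,0.07,-0.07,-1.3,0,0,0,0,0.07,-0.07,-1.3,0,0,0,0])

```text
time: 10.8
ee_pos: [0.5821, -0.2102, 0.2209]
tcp_rot: [-179.9, -0.0, 86.1]
wrist_force: [-0.2, 0.0, -2.6]
opening: 0.025
```

```bash
python3 - <<'E'
from h import *
for n in ['wrist','scene','side']: snap(n,n+'7.png')
o=bot.get_obs(); print(o['time'],o['ee_pos'],o['tcp_rot'],o['opening'],o['wrist_force'],o['torque'])
I=[cv2.resize(cv2.imread(f'pics/{n}7.png')[b:d,a:c],(400,400),interpolation=cv2.INTER_CUBIC) for n,(a,b,c,d) in {'wrist':(240,50,400,210),'scene':(200,80,350,230)}.items()]
cv2.imwrite('pics/m7.png',np.hstack(I))
E
```

```text
10.95 [ 0.58259941 -0.21079038  0.22305122] [1.79959468e+02 1.29727625e-02 8.60862649e+01] 0.025018560131045475 [ 0.41389754 -0.22235175 -3.27587984] [-0.02418199 -0.00108992 -0.01065001]
```

View pics/m7.png

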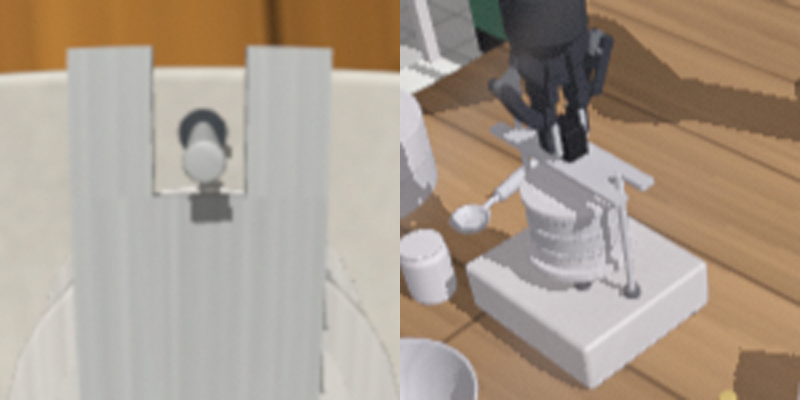

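Call:
apply_moves(targets=[0,0,-0.4,0,0,0,0,0.02,0,-0.75,0,0,0,0,0.02,0,-0.95,0,0,0,0,0.02,0,-1.05,0,0,0,0,0.02,0,-1.05,0,0,0,0])

```text
time: 11.45
ee_pos: [0.5827, -0.2109, 0.1907]
tcp_rot: [-180.0, -0.0, 86.1]
wrist_force: [-2.6, -0.5, -0.5]
opening: 0.0252
```

Call:
apply_moves(targets=[0,0,-0.1,0,0,0,0,0,0,-0.1,0,0,0,0,0,0,-0.2,0,0,0,0,0,0,-0.2,0,0,0,0,0,0,-0.2,0,0,0,0])

```text
time: 11.95
ee_pos: [0.5831, -0.211, 0.1854]
tcp_rot: [180.0, 0.0, 86.1]
wrist_force: [-2.9, 0.8, 5.1]
opening: 0.0252
```

Call:
apply_moves(targets=[0,0,-0.05,0,0,0,0,0,0,-0.1,0,0,0,0,0,0,-0.15,0,0,0,0,0,0,-0.2,0,0,0,0,0,0,-0.2,0,0,0,0])

```text
time: 12.45
ee_pos: [0.5831, -0.211, 0.1799]
tcp_rot: [179.9, 0.0, 86.1]
wrist_force: [-5.3, 1.5, 9.4]
opening: 0.0253
```

Call:
apply_moves(targets=[0,0,0,0,0,0,0,0,0,0,0,0,0,0,0,0,0,0,0,0,0])

```text
time: 12.75
ee_pos: [0.5831, -0.211, 0.1801]
tcp_rot: [179.9, 0.0, 86.1]
wrist_force: [-4.7, 1.3, 9.6]
opening: 0.0249
```

```bash
python3 - <<'E'
from h import *
z=[]
for n in ['wrist','scene','side','side','side','side']:
    snap(n,n+'8.png'); o=bot.get_obs(); z.append([*o['ee_pos'],*o['wrist_force'],*o['torque']])
print(o['time'],np.mean(z,0).round(4),np.std(z,0).round(4),o['tcp_rot'],o['opening'])
I=[cv2.resize(cv2.imread(f'pics/{n}8.png')[b:d,a:c],(400,400),interpolation=cv2.INTER_CUBIC) for n,(a,b,c,d) in {'wrist':(240,50,400,210),'scene':(200,80,350,230)}.items()]
cv2.imwrite('pics/m8.png',np.hstack(I))
E
```

```text
13.05 [ 5.8310e-01 -2.1100e-01  1.8010e-01 -5.0203e+00  1.7861e+00  9.6467e+00
  3.3690e-01  1.0233e+00  2.4000e-03] [0.     0.     0.     0.4907 0.5257 0.4848 0.0259 0.0226 0.0176] [1.79930892e+02 2.39484286e-02 8.60621267e+01] 0.025016106498843702
```

View pics/m8.png

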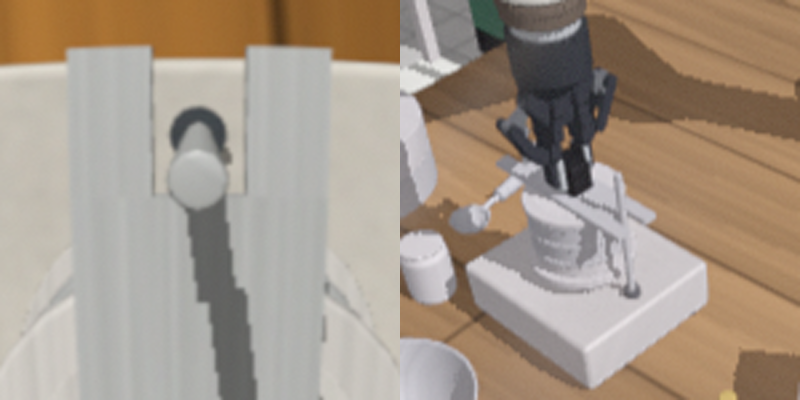

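View pics/side8.png

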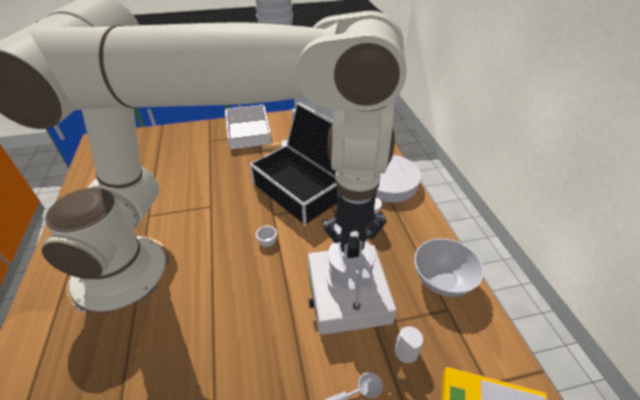

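Call:
apply_moves(targets=[-0.02,0,-0.02,0,0,0,0,-0.03,0.01,-0.04,0,0,0,0,-0.03,0.01,-0.04,0,0,0,0,-0.03,0.01,-0.04,0,0,0,0,-0.03,0.01,-0.04,0,0,0,0])

```text
time: 13.55
ee_pos: [0.5831, -0.211, 0.1793]
tcp_rot: [179.8, 0.1, 86.1]
wrist_force: [0.7, 0.7, 10.5]
opening: 0.025
```

```bash
python3 - <<'E'
from h import *
z=[]
for n in ['wrist','scene','side']:
    snap(n,n+'9.png'); o=bot.get_obs(); z.append([*o['ee_pos'],*o['wrist_force'],*o['torque']])
print(o['time'],np.mean(z,0).round(4),np.std(z,0).round(4),o['tcp_rot'],o['opening'])
I=[cv2.resize(cv2.imread(f'pics/{n}9.png')[b:d,a:c],(400,400),interpolation=cv2.INTER_CUBIC) for n,(a,b,c,d) in {'side':(270,180,430,340),'scene':(330,150,490,310)}.items()]
cv2.imwrite('pics/m9.png',np.hstack(I))
E
```

```text
13.7 [ 0.5831 -0.211   0.1793 -0.0877  0.3243 10.1055  0.093   0.3271 -0.0273] [0.     0.     0.     0.1381 0.1901 0.2201 0.0218 0.0372 0.0254] [1.79807031e+02 5.84933073e-02 8.60621337e+01] 0.025234324264550405
```

View pics/m9.png

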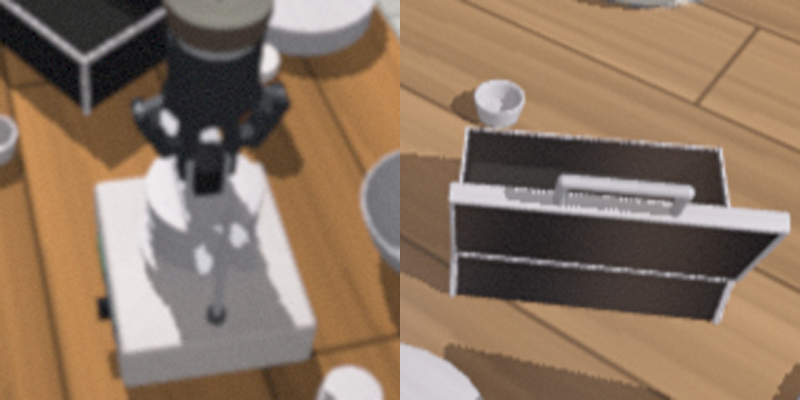

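```bash
python3 - <<'E'
from h import *
S=load('scene9.png');a=np.radians(30.7);u=np.array([np.cos(a),np.sin(a),0]);v=np.array([-u[1],u[0],0]);H=np.array([.5205,.208,.09])+.075*u
for t in (1.75,1.85,1.95):
    t0=t+.036
    for s in(-.045,.045):
        q=np.array(proj(S,H+.195*(-np.cos(t0)*u+np.sin(t0)*np.array([0,0,1]))+s*v)); print(t,s,((q-[330,150])*2.5).round())
E
```

```text
1.75 -0.045 [166. 135.]
1.75 0.045 [286. 145.]
1.85 -0.045 [165. 157.]
1.85 0.045 [287. 167.]
1.95 -0.045 [164. 181.]
1.95 0.045 [287. 192.]
```

```bash
python3 -c "
from h import *
print(bot.job_done()); o=bot.get_obs(); print(o['time'],o['ee_pos'],o['wrist_force'])"
```

```text
the job is handed in; nothing more can be done
None
the job is handed in; nothing more can be done
```

I handed the job in at about 13.7 s of the 61 s allowed. The clamp bar is across the sieve stack and the arm is still holding it pressed down. No verdict was reported.

- **Lid:** I opened it by its handle to the stop. In the last scene picture the handle is where it should be at 1.95 rad (needed: above 1.85).
- **Bar:** I gripped it by its block, lifted it out of the case and lowered it over the rods. In the last close view of the front (near) slot, taken just before the final small correction, the rod stood centred in it. The far rod I could not see close up; nothing showed it catching, as there was no extra force on the way down.
- **Press:** The wrist force was about 10 N upward, and the bar weighs about 3 N, so the load is about 13 N. The tool had gone down about 11.4 mm after touching the stack, which fits the stated spring rate. The platform was still.
- **One thing that was off:** A side force of about 5 N built up while pressing. I moved the command about 1 mm sideways, and the force fell to near zero before I handed in.
- **Other things:** The pictures showed nothing disturbed on the table, but I did not re-measure the positions of the loose things.

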